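# Clamp the seat post stop

### The job

Two identical length jigs stand on the bicycle assembly bench. On the one that holds the silver seat post, slide the yellow stop along its rail until it stands right up against the end of the post, then flip its red cam lever over, all the way down flat, to clamp the stop there. Leave the post lying in its cradles and leave the red lever of the empty jig up.

Things in the scene. Friction and masses are not known exactly. Their poses are not given: they have to be found in the camera images.
- stop_face (a point): Yellow sliding stop, jig with the post: middle of its front face, 34 mm over the bench. x: along the rail to the post, away from robot; y: left; z: up. Slides along x, friction 3 N. In mm here: stop x -56 (flat back, to be pushed) to 0; body y -35 to 28, top z 26; two ears y -80 to -32, top z 34, over a rail (top z 6). Lever pivot y -52, z 24. Base plate top z -24.
- jig_lever (a joint): Red cam lever of that stop, angle in rad about the rail direction. 0: up, leaning 30 deg to the right (stop's -y); 0.52: upright; 2.09: closed, flat to the left across the stop, top 66 mm over the bench. 75 mm long from pivot, 16 wide, 12 thick, 28 mm behind the stop's face. Stays where left; stiffens to 5 to 10 N at its tip in the last 20 deg as it clamps.
- seatpost: Silver tube, 30 mm diameter, 240 mm long, 0.35 kg, loose in two black V cradles of the jig. Origin at its centre, 34 mm over the bench; x axis along the tube, away from the robot; the near end, which the stop must meet, is at x = -120 mm. A dark fixed end block is 1 to 4 mm beyond its far end.
- spare_lever (a joint): The same red lever on the identical but empty jig beside it, same angles; to be left up as it is.

How it is judged:
By the outcome, as a careful person would: the job done as asked, in the order asked, and still so for the second after the job is handed in, with the robot touching nothing.
It also fails if it takes over 51 s, if anything falls off the work surface, if the arm or the gripper's body presses on something with over 40 N, if the wrist force passes 120 N, or if a joint passes its speed limit or range.

### The arm

A 6-joint arm with a two-finger parallel gripper is mounted at the origin on the work surface. World frame = base frame: x ahead of the robot, y to its left, z up, the work surface at z = 0. Lengths are in m, angles in rad, forces in N, time in s.
With the tool pointing down it reaches from about 0.225 to 0.725 m from the base axis. Payload 3.1 kg.
Tool frame: the origin (TCP) lies between the finger pads; the fingertips stand 8 mm ahead of it and the grasp point (between the pads) lies 11 mm behind it (arm.tips_ahead is the distance from the TCP to the fingertips, in m); z points along the fingers, y is the line along which they close (so a half turn about z gives the same grasp; the last joint's range is limited). The gripper opens to 85 mm and grips with 20 to 120 N. Pads are 22 mm wide; open, the fingers measure 114 mm over their backs; the gripper's body (76 mm by 85 mm) begins 54 mm behind the grasp point. The pads swing forward as they close: fully open they stand 13 mm farther back than shut.
Start: joints at [-1.314, 0.048, 0.099, 1.622, 0, 1.443], TCP at [0.197, -0.487, 0.239] pointing down, gripper open.
Joint ranges: [-2.91, 2.91], [-0.99, 1.94], [-1.21, 1.42], [-2.12, 2.29], [-1.49, 1.47], [-3.14, 3.14]. Speed limits (rad/s): [2.79, 2.79, 3.14, 3.14, 3.14, 3.14].

### API

Orientations are given as a unit quaternion [w, x, y, z].
In Python, from station import arm, imaging gives the robot as it stands. The module is installed in compiled form; this text tells all that it offers.
- The arm moves only by the shell command python3 -m crank 'ROWS' [OPENING] [FORCE]. ROWS is JSON, a list that holds one entry, the list of rows, each a list of 4 numbers: the shift along the tool's x, y, z in cm, then the turn about the tool's z in rad. In form: [[[dx, dy, dz, twist], ...]]. A call has 1 to 10 rows; each row is the pose to reach, as a shift and turn from the pose commanded when the call began, along the tool's axes at that moment; what a row does not reach only later rows make up. A row lasts 1/10 s, in which the tool goes at most 50 mm and 8.59 degrees, less where a joint would pass 70% of its speed; a pose out of reach is approached as far as the arm can. A call with a gripper value outside its range is refused whole. OPENING is the opening in per cent of the stroke, from 0 (shut) to 100 (fully open), set as the call begins (- or left out, the last holds). The fingers move at their own pace and stop on an object; FORCE is the grip in N (left out, the last holds). Time passes only in rows, so rows that repeat a pose let the fingers close. It gives the time, the measured TCP pose, the force, the opening and the grip force at its end, in the units of the state.
- arm.read_state(): the state, without advancing time (a new reading comes with each control period).
- imaging.snapshot(name): name is "side" or "top"; returns a dict with "image" (384x512x3 uint8, red, green, blue), "intrinsics" (3x3 intrinsics, pixels), "distortion" ([k1, k2, p1, p2, k3] as OpenCV has them; the pictures are not rectified), "R" (3x3) and "t" (3): a world point X has camera coordinates R X + t. Camera axes: x right, y down, z forward; pixel columns grow to the right and rows downward; lengths in m; the calibration is good to about 2 mm. A picture is of the moment at which its call begins. There is no depth.
- arm.close_job(): hands the job in; it is judged then, once.
The state is a dict: "clock": time; "qpos": joint angles; "joint_vel": joint speeds; "joint_efforts": joint torques, N m; "eef_pos": TCP position; "tcp_rot": TCP orientation; "force": force on the tool from outside, world axes, zero at the start; "moment": the same for the moment, N m; "gripper_width": opening from 0.0 (shut) to 1.0 (fully open); "gripper_force": force on a finger pad.
Only numpy, scipy, OpenCV 4.12 (cv2) and the standard library are available. Lean on these libraries where they do the work, as an engineer would, in place of code of your own. Each camera call takes 0.05 s, during which the arm holds its last target. There are 200 camera calls.

## Working session

There is one attempt and no reset: what is moved stays moved. The work goes in short steps, Python scripts to look and compute and a shell command to move; the robot and the scene stay as the last step left them, time stands still between calls to the robot, and variables do not carry over. Pictures are saved under pics/ and viewed, at most 10 in all, crops included, and the job is handed in when it is done.

```bash
mkdir -p pics; python3 - <<'E'
from station import arm, imaging
import cv2, pickle
for n in ("side","top"):
    s=imaging.snapshot(n); pickle.dump(s,open(n+".pkl","wb"))
    cv2.imwrite(f"pics/{n}0.png",cv2.resize(s["image"][:,:,::-1],(800,600),interpolation=cv2.INTER_CUBIC))
    print(n,s["intrinsics"],s["distortion"],s["R"],s["t"])
s=arm.read_state();print(s["clock"],s["eef_pos"],s["tcp_rot"])
E
```

```text
side [[388.77567498   0.         253.63839248]
 [  0.         388.77567498 188.73678081]
 [  0.           0.           1.        ]] [0.03390614 0.         0.         0.         0.        ] [[-0.82972699 -0.55816791  0.00130691]
 [-0.39841589  0.59060956 -0.70174435]
 [ 0.3909193  -0.58277692 -0.71242765]] [0.50337874 0.33003463 0.68071754]
top [[348.84029424   0.         250.62919946]
 [  0.         348.84029424 194.1846819 ]
 [  0.           0.           1.        ]] [-0.05921207  0.          0.          0.          0.        ] [[ 0.01151706 -0.99991293  0.00644105]
 [-0.99515335 -0.01209087 -0.09758901]
 [ 0.09765839 -0.00528589 -0.99520596]] [-0.02127948  0.62607239  0.72822242]
0.1 [ 0.19691944 -0.48610219  0.23821154] [-1.06825329e-03  9.81545634e-01  1.91225050e-01 -8.08498567e-05]
```

View pics/side0.png

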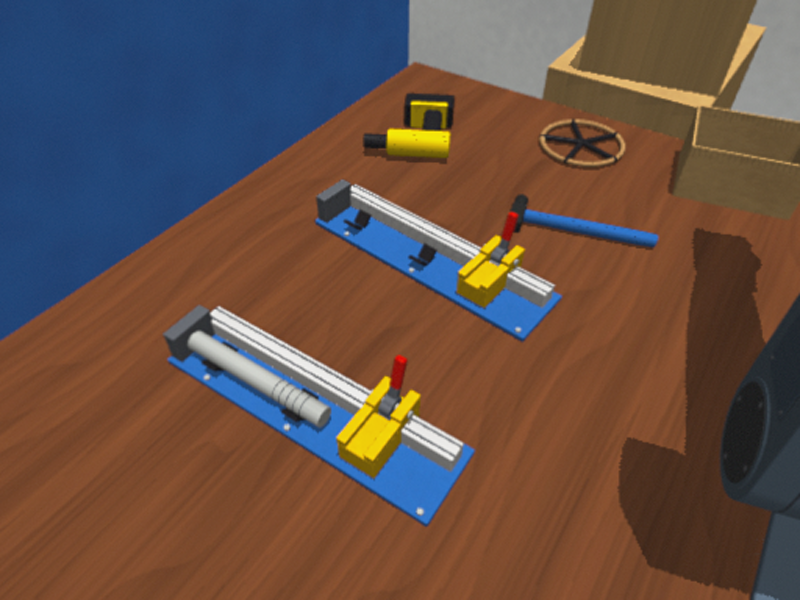

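View pics/top0.png

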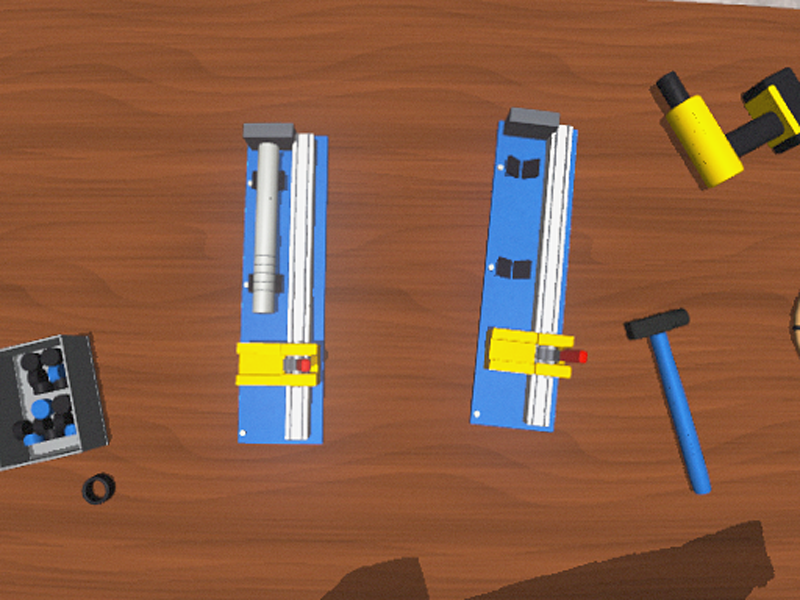

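The side view shows the post's jig in front: post near end about (319,415), stop (340-420, 380-470), lever tip (400,358). In the top view it is the left jig: post end (264,312), stop front edge at row 344, back at row 385, lever tip (305,366). I'll enlarge both.

```bash
python3 - <<'E'
import pickle,cv2,numpy as np
t=pickle.load(open("top.pkl","rb"))["image"];s=pickle.load(open("side.pkl","rb"))["image"]
a=cv2.resize(t[185:260,145:220],(400,400),interpolation=cv2.INTER_CUBIC)   # scale 5.333
b=cv2.resize(s[225:305,185:265],(400,400),interpolation=cv2.INTER_CUBIC)   # scale 5
cv2.imwrite("pics/crop.png",np.hstack([a,b])[:,:,::-1])
E
cat > h.py <<'E'
import pickle,cv2,numpy as np
from scipy.optimize import least_squares
C={n:pickle.load(open(f"{n}.pkl","rb")) for n in("top","side")}
def proj(n,X):
    c=C[n];return cv2.projectPoints(np.array(X,float).reshape(-1,1,3),cv2.Rodrigues(c["R"])[0],c["t"],c["intrinsics"],c["distortion"])[0].reshape(-1,2)
def tri(pt,ps):
    f=lambda X:np.r_[proj("top",X)[0]-pt,proj("side",X)[0]-ps]
    r=least_squares(f,[.4,.1,.05]);return r.x,np.abs(r.fun).max()
def onz(n,p,z):
    r=least_squares(lambda q:proj(n,[q[0],q[1],z])[0]-p,[.4,.1]);return r.x
E
```

```text
(no output)
```

View pics/crop.png

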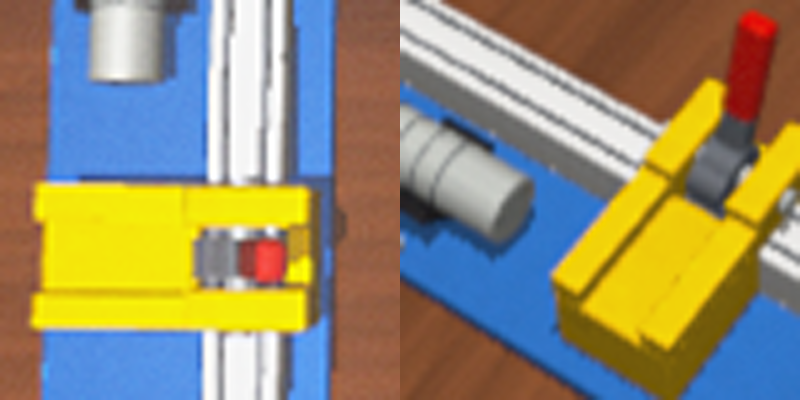

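The crops show the top-view stop corners at front (36,185)/(310,187) and back (34,326)/(308,329). The post end edge is centred at (126,82), and the lever tip is about (270,262). In the side crop the post end centre is (114,208), the front-left corner (154,275) and the lever tip (357,18).

```bash
python3 - <<'E'
from h import *
T=lambda x,y:np.array([(x+.5)/5.333-.5+145,(y+.5)/5.333-.5+185])
S=lambda x,y:np.array([(x+.5)/5-.5+185,(y+.5)/5-.5+225])
np.set_printoptions(precision=4,suppress=True)
print("front-left corner",tri(T(36,185),S(154,275)))
print("lever tip",tri(T(270,262),S(357,18)))
print("back-left corner",tri(T(34,326),S(240,345)))
print("post end",tri(T(126,82),S(114,208)))
for k,p in dict(fl=(36,185),fr=(310,187),bl=(34,326),br=(308,329)).items(): print(k,onz("top",T(*p),.060 if k[1]=='l' else .068))
for z in(.034,.049): print("post",z,onz("top",T(126,82),z))
print("post side",onz("side",S(114,208),.034))
U=lambda x,y:np.array([x/1.5625,y/1.5625])
print("axis near/far",onz("top",U(264,300),.049),onz("top",U(268,150),.049))
print("rail R edge", onz("top",U(308,437),.04),onz("top",U(314,137),.04))
print("baseplate",onz("top",U(323,443),.01),onz("top",U(328,137),.01),onz("top",U(239,442),.01))
for n in C: print(n,-C[n]["R"].T@C[n]["t"])
E
```

```text
front-left corner (array([0.5674, 0.1916, 0.0613]), np.float64(0.4771079199835242))
lever tip (array([0.5411, 0.0895, 0.1304]), np.float64(0.06899189560681407))
back-left corner (array([0.5183, 0.1942, 0.0597]), np.float64(2.3050830713073935))
post end (array([0.6109, 0.1641, 0.0353]), np.float64(0.10448196131292775))
fl [0.5684 0.1925]
fr [0.5688 0.0841]
bl [0.5137 0.1913]
br [0.5146 0.0837]
post 0.034 [0.6112 0.1645]
post 0.049 [0.61  0.161]
post side [0.6113 0.1634]
axis near/far [0.627  0.1601] [0.8392 0.1626]
rail R edge [0.443  0.0968] [0.8625 0.0996]
baseplate [0.4307 0.0799] [0.8752 0.0832] [0.4301 0.1982]
top [ 0.5522 -0.0099  0.786 ]
side [0.2831 0.4828 0.7159]
```

The stop face is at x≈0.568, and the post end at x≈0.611, so the gap is about 43 mm. The jig's y axis centre is ≈0.164, and the yaw is ≈0.4°. The lever leans about 17° to the right, with its pivot at y≈0.112. I'll move behind the stop at height first, with the fingers shut.

```bash
python3 -m crank '[[[49.6,-49.9,0,0.385],[49.6,-49.9,0,0.385],[49.6,-49.9,0,0.385],[49.6,-49.9,0,0.385],[49.6,-49.9,0,0.385],[49.6,-49.9,0,0.385],[49.6,-49.9,0,0.385],[49.6,-49.9,0,0.385],[49.6,-49.9,0,0.385],[49.6,-49.9,0,0.385]]]' 0 60; python3 -c "
from station import arm;print(arm.tips_ahead);s=arm.read_state();print(s['clock'],s['eef_pos'],s['tcp_rot'],s['qpos'])"
```

```text
clock: 1.1
eef_pos: [0.3906, -0.0241, 0.2391]
tcp_rot: [0.0, 1.0, -0.0, 0.0]
force: [1.6, -0.2, -0.6]
gripper_width: 0.002
gripper_force: 0.0
0.008
1.1 [ 0.39057391 -0.02413177  0.23905644] [ 1.17693980e-04  9.99999978e-01 -1.11495526e-04  1.32500346e-04] [-2.33377599e-01 -3.00040323e-01 -2.15629046e-01  1.65489537e+00
 -1.67756249e-04  2.90843802e+00]
```

Tool axes are now aligned with the world axes, but joint 6 would run out of range on the way left. I'll go a half turn the other way, which gives the same grasp.

```bash
python3 -m crank '[[[7.7,-18.7,0,-1.49],[7.7,-18.7,0,-1.49],[7.7,-18.7,0,-1.49],[7.7,-18.7,0,-1.49],[7.7,-18.7,0,-1.49],[7.7,-18.7,0,-1.49],[7.7,-18.7,0,-1.49],[7.7,-18.7,0,-1.49],[7.7,-18.7,0,-1.49],[7.7,-18.7,0,-1.49]]]' && python3 -m crank '[[[0,0,14,-1.49],[0,0,14,-1.49],[0,0,14,-1.49],[0,0,14,-1.49],[0,0,14,-1.49],[0,0,14,-1.49],[0,0,14,-1.49],[0,0,14,-1.49],[0,0,14,-1.49],[0,0,14,-1.49]]]'; python3 -c "
from station import arm;s=arm.read_state();print(s['clock'],s['eef_pos'],s['tcp_rot'],s['qpos'])"
```

```text
clock: 2.1
eef_pos: [0.4671, 0.1608, 0.2386]
tcp_rot: [-0.0, 0.733, 0.68, -0.001]
force: [0.2, -0.7, 0.7]
gripper_width: -0.001
gripper_force: 0.0
clock: 3.1
eef_pos: [0.4669, 0.1607, 0.0986]
tcp_rot: [-0.001, 0.078, 0.997, -0.0]
force: [0.7, -0.3, -0.3]
gripper_width: -0.001
gripper_force: 0.0
3.1 [0.46691006 0.16067366 0.0986191 ] [-6.78052970e-04  7.78553662e-02  9.96964415e-01 -1.93917370e-04] [ 1.95529798e-01 -1.54119496e-02 -2.45133987e-01  1.34248475e+00
 -7.18190582e-06  3.51398311e-01]
```

```bash
python3 -m crank '[[[0,0,3,-0.15],[0,0,5.5,-0.156],[0,0,5.5,-0.156],[0,0,5.5,-0.156]]]'
python3 - <<'E'
from station import imaging
import cv2
s=imaging.snapshot("side");cv2.imwrite("pics/s1.png",cv2.resize(s["image"][190:320,150:320,::-1],(784,600),interpolation=cv2.INTER_CUBIC))
E
```

```text
clock: 3.5
eef_pos: [0.4665, 0.1606, 0.0437]
tcp_rot: [-0.001, 0.003, 1.0, -0.0]
force: [1.1, 0.3, 0.9]
gripper_width: -0.003
gripper_force: 0.0
```

View pics/s1.png

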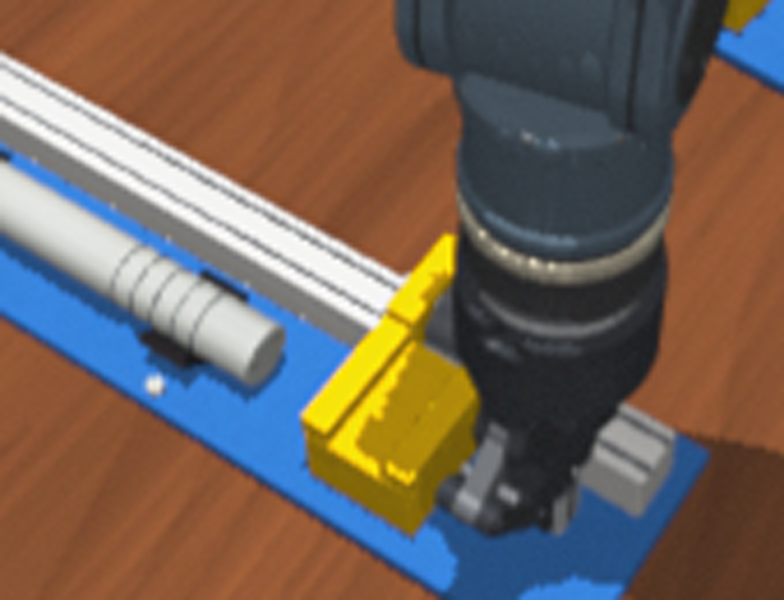

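The fingers stand behind the stop's flat back and the lever is clear. I'll push now, in small steps.

```bash
python3 -m crank '[[[-1,0,0,0],[-2,0,0,0],[-2.8,0,0,0],[-3.2,0,0,0],[-3.6,0,0,0],[-4,0,0,0],[-4.4,0,0,0],[-4.8,0,0,0],[-5.2,0,0,0],[-5.6,0,0,0]]]' | egrep 'clock|pos|^force'; python3 -m crank '[[[-0.4,0,0,0],[-0.8,0,0,0],[-1.0,0,0,0],[-1.2,0,0,0],[-1.2,0,0,0]]]'| egrep 'clock|pos|^force'
python3 - <<'E'
from station import imaging
import cv2
s=imaging.snapshot("side");cv2.imwrite("pics/s2.png",cv2.resize(s["image"][190:320,150:320,::-1],(784,600),interpolation=cv2.INTER_CUBIC))
E
```

```text
clock: 4.55
eef_pos: [0.5233, 0.1607, 0.044]
force: [-4.0, 1.5, 1.6]
clock: 5.05
eef_pos: [0.5358, 0.1603, 0.0442]
force: [-1.7, 1.2, -0.7]
```

View pics/s2.png

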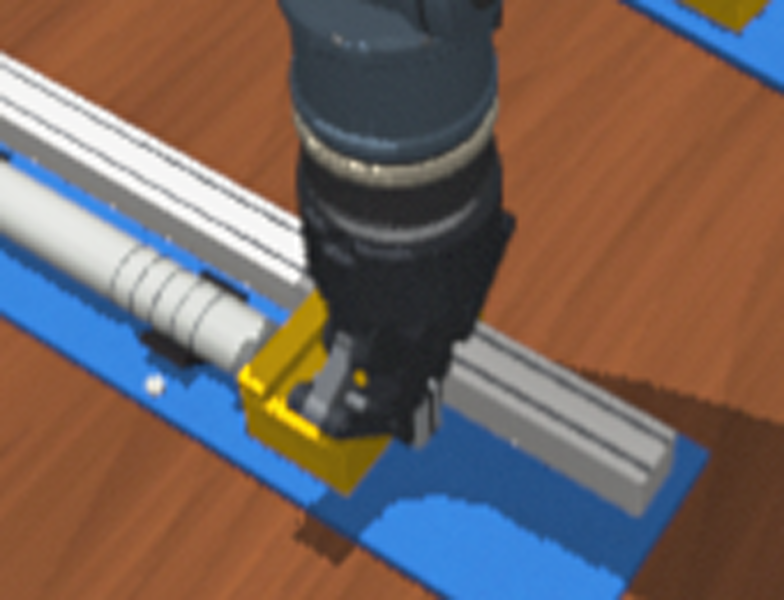

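The stop is now close to the post end, with a gap of a few mm. I'll go on in 1 mm steps and watch the force.

```bash
f(){ egrep 'clock|pos|^force'|tr '\n' ' ';echo; }
python3 -m crank '[[[-0.2,0,0,0],[-0.4,0,0,0],[-0.5,0,0,0],[-0.6,0,0,0],[-0.6,0,0,0]]]'|f
python3 -m crank '[[[-0.1,0,0,0],[-0.1,0,0,0]]]'|f
python3 -m crank '[[[-0.1,0,0,0],[-0.1,0,0,0]]]'|f
python3 -m crank '[[[-0.1,0,0,0],[-0.1,0,0,0]]]'|f
```

```text
clock: 5.6 eef_pos: [0.5416, 0.1602, 0.0443] force: [-2.7, 0.2, -0.7] 
clock: 5.8 eef_pos: [0.5425, 0.1602, 0.0443] force: [-2.7, 0.4, 0.1] 
clock: 6.0 eef_pos: [0.5436, 0.1602, 0.0443] force: [-2.0, 0.5, 0.7] 
clock: 6.2 eef_pos: [0.5444, 0.1602, 0.0443] force: [-3.1, 0.5, 0.2]
```

```bash
f(){ egrep 'clock|pos|^force'|tr '\n' ' ';echo; }
python3 -m crank '[[[-0.1,0,0,0],[-0.1,0,0,0]]]'|f
python3 -m crank '[[[-0.1,0,0,0],[-0.1,0,0,0]]]'|f
python3 - <<'E'
from station import imaging
import cv2,numpy as np
s=imaging.snapshot("side")["image"];t=imaging.snapshot("top")["image"]
cv2.imwrite("pics/s3.png",np.hstack([cv2.resize(s[230:300,180:235],(400,509),interpolation=cv2.INTER_CUBIC),cv2.resize(t[70:260,140:220],(214,509),interpolation=cv2.INTER_CUBIC)])[:,:,::-1])
E
```

```text
clock: 6.4 eef_pos: [0.5446, 0.1602, 0.0443] force: [-5.7, 0.7, 1.0] 
clock: 6.6 eef_pos: [0.5454, 0.1602, 0.0442] force: [-5.5, -0.5, 2.2]
```

View pics/s3.png

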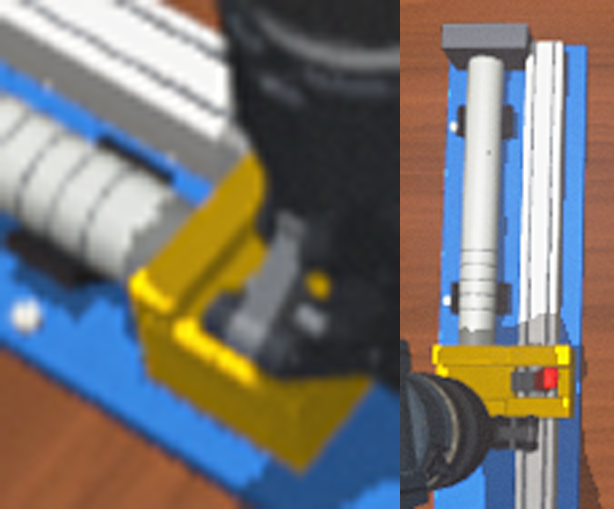

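Force rose from 2.7 to 5.6 N at x=0.5446, the extra being the post's drag, and both views show the stop against the post. I'll back off, lift, and go to the lever's right side.

```bash
f(){ egrep 'clock|pos|^force'|tr '\n' ' ';echo; }
python3 -m crank '[[[-0.05,0,0,0],[-0.05,0,0,0],[2,0,0,0],[2.5,0,-3,0],[2.5,0,-8,0],[2.5,0,-13,0],[2.5,0,-18,0],[2.5,0,-18,0]]]'|f
python3 -m crank '[[[-2,-4,0,0],[-4,-8,0,0],[-6.4,-10.5,0,0],[-6.4,-10.5,0,0],[-6.4,-10.5,3,0],[-6.4,-10.5,6,0],[-6.4,-10.5,9,0],[-6.4,-10.5,11.6,0],[-6.4,-10.5,11.6,0]]]'|f
python3 - <<'E'
from station import imaging
import cv2,numpy as np
s=imaging.snapshot("side")["image"];t=imaging.snapshot("top")["image"]
cv2.imwrite("pics/s4.png",np.hstack([cv2.resize(s[180:300,160:260],(400,480),interpolation=cv2.INTER_CUBIC),cv2.resize(t[140:260,130:230],(400,480),interpolation=cv2.INTER_CUBIC)])[:,:,::-1])
E
```

```text
clock: 7.5 eef_pos: [0.5274, 0.1612, 0.2351] force: [0.1, -0.3, -0.1] 
clock: 8.4 eef_pos: [0.5819, 0.0556, 0.1035] force: [-0.5, 0.4, -0.0]
```

View pics/s4.png

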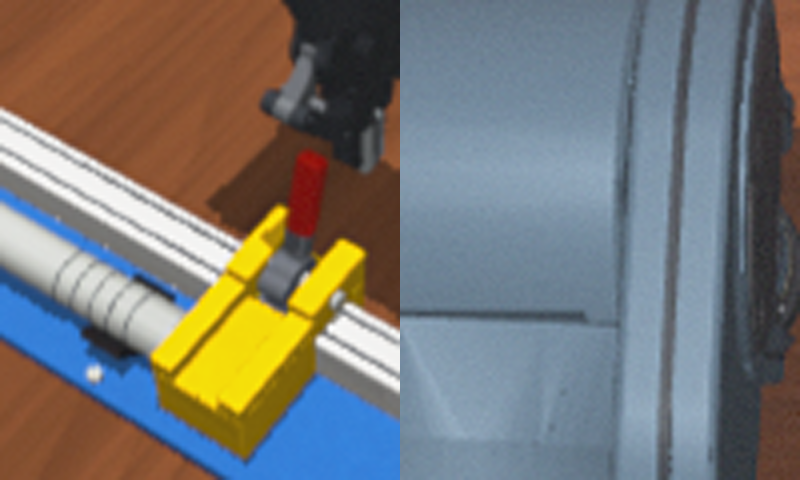

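The stop is tight on the post and the lever is still up, with the fingertips on its right. I'll swing it over along an arc.

```bash
f(){ egrep 'clock|pos|^force'|tr '\n' ' ';echo; }
python3 -m crank '[[[0,1,-0.2,0],[0,2,-0.5,0],[0,2.8,-0.9,0],[0,3.6,-1.3,0],[0,4.6,-1.25,0],[0,5.5,-1.1,0],[0,6.45,-0.9,0],[0,7.05,-0.5,0],[0,7.65,-0.1,0],[0,7.65,-0.1,0]]]'|f
python3 -m crank '[[[0,0.5,0.5,0],[0,1.0,1.0,0],[0,1.25,1.4,0],[0,1.5,1.85,0],[0,1.5,1.85,0]]]'|f
python3 - <<'E'
from station import imaging
import cv2,numpy as np
s=imaging.snapshot("side")["image"]
cv2.imwrite("pics/s5.png",cv2.resize(s[180:300,160:260],(500,600),interpolation=cv2.INTER_CUBIC)[:,:,::-1])
E
```

```text
clock: 9.5 eef_pos: [0.5844, 0.1325, 0.1079] force: [0.0, -0.2, 0.4] 
clock: 10.0 eef_pos: [0.5848, 0.1469, 0.0897] force: [0.6, -0.8, -0.2]
```

View pics/s5.png

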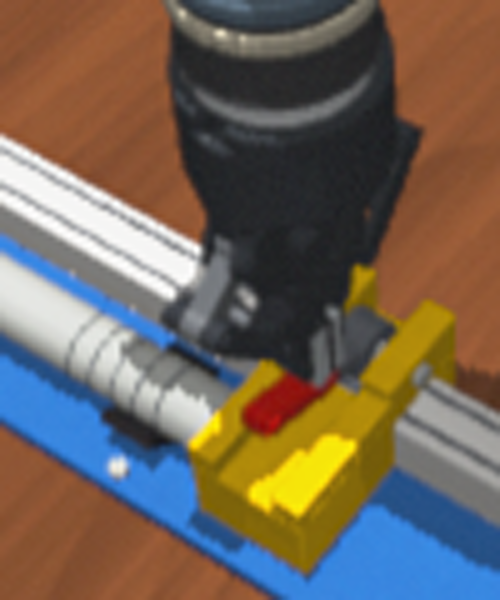

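The lever is about 70° over, ahead of the fingers. I'll press it down flat near its end.

```bash
f(){ egrep 'clock|pos|^force'|tr '\n' ' ';echo; }
python3 -m crank '[[[0,0.6,0,0],[0,1.2,0.4,0],[0,1.6,0.7,0],[0,1.6,1,0],[0,1.6,1.2,0],[0,1.6,1.2,0]]]'|f
python3 -m crank '[[[0,0,0.2,0],[0,0,0.2,0]]]'|f
python3 -m crank '[[[0,0,0.15,0],[0,0,0.15,0]]]'|f
python3 -m crank '[[[0,0,0.1,0],[0,0,0.1,0]]]'|f
```

```text
clock: 10.65 eef_pos: [0.5856, 0.1632, 0.0788] force: [0.0, 0.5, 1.8] 
clock: 10.85 eef_pos: [0.5855, 0.1628, 0.0768] force: [0.6, 1.0, 1.7] 
clock: 11.05 eef_pos: [0.5854, 0.1626, 0.0751] force: [1.3, 2.1, 2.4] 
clock: 11.25 eef_pos: [0.5854, 0.1625, 0.0741] force: [0.1, 1.4, 1.7]
```

```bash
f(){ egrep 'clock|pos|^force'|tr '\n' ' ';echo; }
python3 -m crank '[[[0,0,0.1,0],[0,0,0.1,0]]]'|f
python3 -m crank '[[[0,0,0.1,0],[0,0,0.1,0]]]'|f
python3 -m crank '[[[0,0,0.1,0],[0,0,0.1,0]]]'|f
python3 -m crank '[[[0,0,0.1,0],[0,0,0.1,0]]]'|f
```

```text
clock: 11.45 eef_pos: [0.5854, 0.1625, 0.074] force: [-1.8, 1.5, 4.7] 
clock: 11.65 eef_pos: [0.5855, 0.1625, 0.0739] force: [-2.1, -0.4, 7.5] 
clock: 11.85 eef_pos: [0.5856, 0.1626, 0.0738] force: [-4.3, 1.4, 11.2] 
clock: 12.05 eef_pos: [0.5856, 0.1626, 0.0737] force: [-4.9, 1.1, 14.3]
```

```bash
f(){ egrep 'clock|pos|^force'|tr '\n' ' ';echo; }
python3 -m crank '[[[0,0,0.2,0],[0,0,0.2,0]]]'|f
python3 -m crank '[[[0,0,0.2,0],[0,0,0.2,0],[0,0,0.2,0]]]'|f
python3 -m crank '[[[0,0,-3,0],[0,0,-7,0],[0,0,-11,0],[0,0,-15,0],[3,-3,-15,0],[6,-6,-15,0],[10,-10,-15,0],[14,-14,-15,0],[14,-14,-15,0]]]'|f
python3 - <<'E'
from station import imaging
import cv2,numpy as np,pickle
s=imaging.snapshot("side");t=imaging.snapshot("top");pickle.dump(s,open("side.pkl","wb"));pickle.dump(t,open("top.pkl","wb"))
s=s["image"];t=t["image"]
cv2.imwrite("pics/s6.png",np.hstack([cv2.resize(s[220:300,180:260],(400,400),interpolation=cv2.INTER_CUBIC),cv2.resize(t[170:250,140:220],(400,400),interpolation=cv2.INTER_CUBIC)])[:,:,::-1])
E
```

```text
clock: 12.25 eef_pos: [0.5858, 0.1626, 0.0735] force: [-8.5, -1.1, 19.7] 
clock: 12.55 eef_pos: [0.5861, 0.1626, 0.0733] force: [-9.9, -0.5, 25.0] 
clock: 13.45 eef_pos: [0.4407, 0.0208, 0.2151] force: [0.1, -0.1, 0.3]
```

View pics/s6.png

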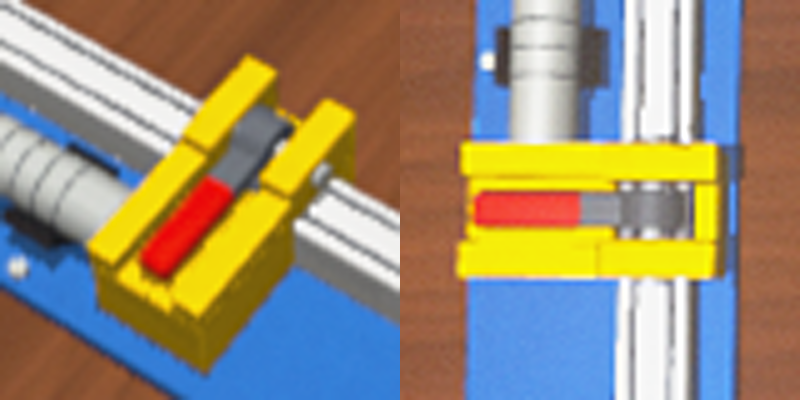

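The stop is flush with the post and the lever looks flat across the stop. The red end is at about (75,210) in the top crop and (150,262) in the side crop. As a numeric check, I'll compare this with where a closed lever's end should appear.

```bash
python3 - <<'E'
from h import *
np.set_printoptions(precision=1,suppress=True)
o={"side":(180,220),"top":(140,170)}
for d in(90,85,80):
    a=np.radians(d);x=.584
    P=[[x+dx,.112+r*np.sin(a)-.006*np.cos(a),.060+r*np.cos(a)+.006*np.sin(a)] for r in(.075,) for dx in(-.008,.008)]
    for n in o: print(d,n,((proj(n,P)-o[n]+.5)*5).tolist())
E
```

```text
90 side [[165.9226794490155, 273.9191990352822], [133.42401360044988, 253.95183931704253]]
90 top [[69.11964379475961, 230.21075315434246], [70.54230713455325, 191.57185400848675]]
85 side [[165.9951459658521, 263.0904354385595], [133.3174052758028, 243.10580380030103]]
85 top [[66.78428836518009, 229.65146878953973], [68.22502956771501, 190.66412605527418]]
80 side [[167.0064236274044, 251.22139250232863], [134.15751798880422, 231.23861462620823]]
80 top [[65.84918278571479, 229.10993639251657], [67.3053416982124, 189.77209980119653]]
```

The picture fits a lever closed to within a degree or two, and the hard stop at 66 mm confirms it. Handing in.

```bash
python3 -c "
from station import arm;print(arm.close_job())"
```

```text
the job is handed in; nothing more can be done
None
```

The job is handed in after about 13.5 s on the robot's clock: the yellow stop is tight against the seat post, its red lever is flat down, the post is still in its cradles, and I did not touch the empty jig.

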